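Load heat sinks into a spring stack magazine

TASK

Load both finned heat sinks into the spring magazine that is bolted to the bench: lay each one fins up between the four corner posts and press it down against the spring follower until the two sprung catches snap back over it. Leave the two stacked flat in the magazine, held down under the closed catches, and leave the roll of tape and the circuit board where they are.

Things in the scene. Friction and masses are not known exactly. Their poses are not given: they have to be found in the camera images.
- heatsink_a: a plain finned aluminium heat sink, one of two alike: a block 45 (own x) x 60 (own y) x 28 mm high, 0.10 to 0.20 kg; origin at the centre of its underside, z up out of the fins. It lies flat on the bench, fins up. It is alike after a half turn about z. Its fin tips make a flat top that may be pressed on.
- heatsink_b: a plain finned aluminium heat sink, one of two alike: a block 45 (own x) x 60 (own y) x 28 mm high, 0.10 to 0.20 kg; origin at the centre of its underside, z up out of the fins. It lies flat on the bench, fins up. It is alike after a half turn about z. Its fin tips make a flat top that may be pressed on.
- magazine: stack magazine bolted to the bench: dark steel base 120 (x) x 140 (y) x 12 mm, closed aluminium housing up to 78 mm above the bench, four steel corner posts from there up. Origin at the centre of its underside, on the shaft's axis. Fingers can go down between the posts on its two x sides: gaps 43 mm wide, open above 78 mm. The catches sit on the two y sides, on brackets out to 57 mm
- mag_top (a point): centre of the shaft's upper end, 138 mm above the bench, where the straight posts end; flared lead-ins rise 11 mm more. The shaft is 48 mm (magazine x) by 63 mm (magazine y) inside, so a heat sink goes in with its own x along the magazine's x, either way round, with 1.5 mm to spare on each side
- mag_mouth (a point): on the shaft's axis, level with the catches' flat undersides, 114 mm above the bench, axes as the magazine's. Noses reach 6 mm into the shaft at both y ends, sloping back over 19 mm above. A heat sink laid in rests on the slopes, underside about 10 to 14 mm above this point. Pressed until its top is 3 to 5 mm below this point, it snaps in; the spring then lifts its top against the catches
- follower (a joint): spring follower, a black block that fills the shaft; 0 = up, with its top 3 mm below mag_mouth; grows as it is pressed down, up to 0.064 m. About 25 mm with one heat sink under the catches, 53 mm with both (the second goes on top of the first). Its spring pushes up with about 5 N at 0, 7.5 N at 25 mm, 10.5 N at 55 mm.
- catch_left (a joint): sprung catch at the magazine's +y side; 0 = closed (nose in the shaft), grows as it is pushed outwards, at most 9 mm. Weak spring, 1 to 2.5 N; pushing a heat sink past both catches takes some 1 to 4 N besides the follower's force.
- catch_right (a joint): the same catch at the magazine's -y side
- amber_tape: bystander: a roll of amber tape lying flat, 70 mm across, 18 mm high; origin at the centre of its underside. Leave it alone.
- circuit_module: bystander: a small green circuit board with a shield can, 70 x 50 x 12 mm; origin at the centre of its underside. Leave it alone.
Things that resemble listed ones, but are neither listed nor needed, are in the scene too. Leave any blue or purple look-alike of the heatsink_a alone.

How it is judged:
At the end, for the whole second after the job is handed in: Both heat sinks are at rest, stacked in the shaft, fins up within 0.1 rad, within 4 mm of its axis in x and y; undersides 25.5 to 31.5 mm (upper) and 52 to 60.5 mm (lower) below mag_mouth; both catches closed to within 1.5 mm; fingers off the heat sinks (x of heatsink_a in the frame of mag_mouth between -0.004 and 0.004 m and y of heatsink_a in the frame of mag_mouth between -0.004 and 0.004 m and angle between each of heatsink_a, heatsink_b's own z axis and vertical below 0.1 rad and linear speed of each of heatsink_a, heatsink_b below 0.01 m/s and x of heatsink_b in the frame of mag_mouth between -0.004 and 0.004 m and y of heatsink_b in the frame of mag_mouth between -0.004 and 0.004 m and ((z of heatsink_a in the frame of mag_mouth between -0.0315 and -0.0255 m and z of heatsink_b in the frame of mag_mouth between -0.0605 and -0.052 m) or (z of heatsink_b in the frame of mag_mouth between -0.0315 and -0.0255 m and z of heatsink_a in the frame of mag_mouth between -0.0605 and -0.052 m)) and value of joint each of catch_left, catch_right below 0.0015 m and contact force between the fingers and heatsink_a below 0.1 N and contact force between the fingers and heatsink_b below 0.1 N); the robot touches nothing.
It fails at once if the roll of tape or the circuit board is moved by more than 30 mm (distance of any of amber_tape, circuit_module from where it was at the start of the episode above 0.03 m).
It also fails if it takes over 69 s, if anything falls off the work surface, if the arm or the gripper's body presses on something with over 40 N, if the wrist force passes 120 N, or if a joint passes its speed limit or range.

ROBOT

A 6-joint arm with a two-finger parallel gripper is mounted at the origin on a cart in front of the work surface, level with it; the furniture and walls round the work are solid. World frame = base frame: x ahead of the robot, y to its left, z up, the work surface at z = 0. Lengths are in m, angles in rad, forces in N, time in s.
With the tool pointing down it reaches from about 0.375 to 0.9 m from the base axis. Payload 3.1 kg.
Tool frame: the origin (TCP) lies midway between the tips of the shut fingers; the grasp point (between the pads) lies 19 mm behind it; z points along the fingers, y is the line along which they close (so a half turn about z gives the same grasp; the last joint's range is limited). The gripper opens to 85 mm and grips with 20 to 120 N. Pads are 22 mm wide; open, the fingers measure 114 mm over their backs; the gripper's body (76 mm by 85 mm) begins 54 mm behind the grasp point. The pads swing forward as they close: fully open they stand 13 mm farther back than shut.
Start: joints at [-1.456, 0.527, 1.433, -0, 1.181, -0.178], TCP at [0.18, -0.598, 0.231] pointing down, gripper open.
Joint ranges: [-3.08, 3.08], [-0.75, 2.2], [0.22, 2.44], [-1.43, 4.57], [0, 2.65], [-2.85, 2.85]. Speed limits (rad/s): [2.79, 2.79, 3.14, 3.14, 3.14, 3.14].

INTERFACE

Orientations are given as a unit quaternion [x, y, z, w].
In Python, from cell import monitor, read_camera, camera_model, ticket gives the robot as it stands.
- The arm moves only by the tool move_arm, never from a script. Its argument "targets" is a list of rows, each an object with "grip": the opening, from 0 (shut) to 1 (fully open); "xyz": the shift along the tool's x, y, z in units of 30 mm (1.0 is 30 mm), a list of three; "roll": the turn about the tool's z in units of 6 degrees (1.0 is 6 degrees). A call has 1 to 20 rows; each row shifts and turns the commanded pose from where the row before left it, along the tool's axes as they then stand; what a row does not reach is not made up. A row lasts 1/12 s, in which the tool goes at most 41.7 mm and 7.16 degrees, less where a joint would pass 70% of its speed; a pose out of reach is approached as far as the arm can. A call is refused whole if a number of a shift passes 1 or a number of a turn 1, either way. A call with a gripper value outside its range is refused whole. The fingers move at their own pace and stop on an object; "force" is the grip in N (left out, the last holds). Time passes only in rows, so rows that do not move let the fingers close. It gives the time, the measured TCP pose, the force, the opening and the grip force at its end, in the units of the state.
- monitor.get_obs(): the state, without advancing time (a new reading comes with each control period).
- read_camera(name): name is "side" or "top" or "wrist"; returns the picture (480x640x3 uint8, blue, green, red); there is no depth.
- camera_model(name): a dict with "vfov" (degrees; the focal length in pixels is half the picture's height over the tangent of half this angle, whatever the lens; pixels are square), "cx", "cy" (the principal point, pixels), "position" and "rotation" of the camera in the world. Camera axes: x right, y up, looking along -z (the intrinsics and any distortion apply to the point x, -y, -z); pixel columns grow to the right and rows downward; lengths in m; the calibration is good to about 2 mm. A picture is of the moment at which its call begins: read the wrist's pose just before it. camera_model takes no time and is no camera call; for the wrist camera it gives the pose at the moment of the call.
- ticket.hand_in(): hands the job in; it is judged then, once.
The state is a dict: "time": time; "q": joint angles; "joint_velocities": joint speeds; "tau": joint torques, N m; "tool_pos": TCP position; "tcp_rot": TCP orientation; "wrist_force": force on the tool from outside, world axes, zero at the start; "torque": the same for the moment, N m; "opening": finger opening in m; "grip_force": force on a finger pad.
Only numpy, scipy, OpenCV 4.12 (cv2) and the standard library are available. Lean on these libraries where they do the work, as an engineer would, in place of code of your own. Each camera call takes 0.05 s, during which the arm holds its last target. There are 200 camera calls.

## Working session

There is one attempt and no reset: what is moved stays moved. The work goes in short steps, Python scripts to look and compute and a tool call to move; the robot and the scene stay as the last step left them, time stands still between calls to the robot, and variables do not carry over. Pictures are saved under pics/ and viewed, at most 13 in all, crops included, and the job is handed in when it is done.

Besides the shell and the picture viewer there is one more tool, called after "Call:" as name([rows], argument=value, ...), one row to a line, values as JSON. move_arm: Moves the arm, as the interface text tells. Its arguments: {"type":"object","properties":{"targets":{"type":"array","items":{"type":"object","properties":{"grip":{"type":"number"},"xyz":{"type":"array","items":{"type":"number"}},"roll":{"type":"number"}}}},"force":{"type":"number"}},"required":["targets"]}

```bash
mkdir -p pics; ls; python3 - <<'E'
from cell import monitor, read_camera, camera_model
import cv2
o=monitor.get_obs(); print(o)
for n in("top","side"):
    print(n,camera_model(n)); cv2.imwrite(f"pics/{n}0.png",read_camera(n))
print(camera_model("wrist"))
E
```

```text
pics
{'time': 0.0, 'q': array([-1.45646560e+00,  5.28484154e-01,  1.43394753e+00,  1.79144255e-05,
        1.18141326e+00, -1.78477868e-01]), 'joint_velocities': array([-0.00057811,  0.00055261,  0.00144147, -0.00161277,  0.0017231 ,
        0.00058168]), 'tau': array([ 4.89847807e-04, -4.42348731e+01, -1.78027850e+01, -4.67623158e-04,
        8.54871178e-03,  7.05363874e-06]), 'tool_pos': array([ 0.18036144, -0.59763258,  0.23030821]), 'tcp_rot': array([ 9.89301890e-01,  1.45878381e-01,  4.43919185e-05, -1.12530042e-03]), 'wrist_force': array([-0.11752681, -0.01399666, -0.4820291 ]), 'torque': array([-0.02160186,  0.05808016,  0.06860221]), 'grip_force': 0.0, 'opening': 0.08546468526793828}
top {'vfov': 45.91249199641409, 'cx': 315.07728370252374, 'cy': 257.2940836754222, 'position': array([ 0.39353617, -0.02798931,  1.09174726]), 'rotation': array([-0.02963986,  0.04321846,  0.71144912, -0.70078085])}
side {'vfov': 53.51629003125838, 'cx': 322.56394605414516, 'cy': 243.64697412710274, 'position': array([0.07918211, 0.61257197, 0.4637426 ]), 'rotation': array([-0.15484547,  0.51317679,  0.81316701, -0.22678598])}
{'vfov': 68.71036149048045, 'cx': 329.20474709017367, 'cy': 240.1208177549159, 'position': array([ 0.24478726, -0.5795111 ,  0.37267427]), 'rotation': array([-0.10650958,  0.08029747, -0.59096291,  0.79559466])}
```

View pics/top0.png

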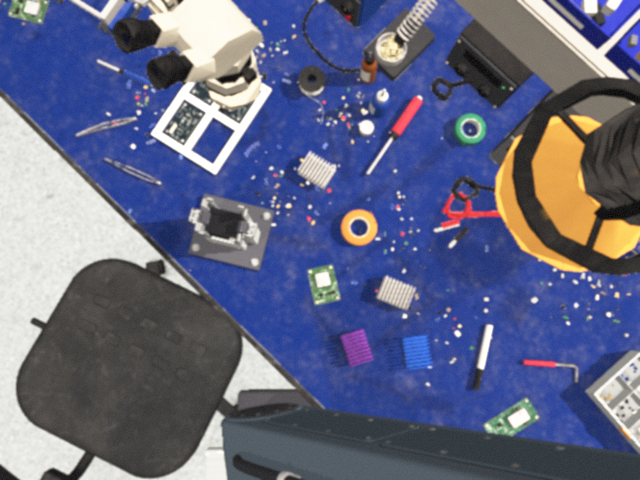

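View pics/side0.png

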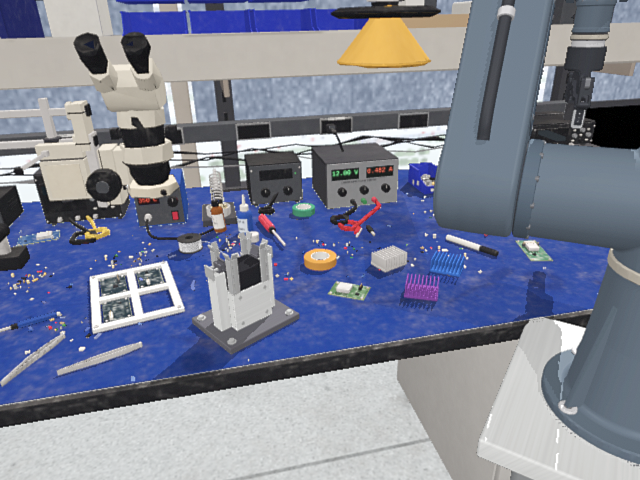

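Candidates in the top view: silver sinks at (317,170) and (397,292), and coloured look-alikes, purple (357,348) and blue (416,352). The plain aluminium pair is the one meant. The magazine is at (230,230), tape at (359,227), circuit board at (323,284). I'll confirm in a crop and measure.

```bash
cat > h.py <<'E'
import numpy as np, cv2
from scipy.spatial.transform import Rotation as R
from cell import monitor, read_camera, camera_model
def ray(m,px):
    px=np.atleast_2d(px).astype(float); f=240/np.tan(np.radians(m["vfov"])/2)
    d=np.c_[(px[:,0]-m["cx"])/f,-(px[:,1]-m["cy"])/f,-np.ones(len(px))]
    return R.from_quat(m["rotation"]).apply(d)
def plane(m,px,z):
    d=ray(m,px); p=np.array(m["position"]); return p+d*((z-p[2])/d[:,2])[:,None]
def proj(m,P):
    f=240/np.tan(np.radians(m["vfov"])/2)
    c=R.from_quat(m["rotation"]).inv().apply(np.atleast_2d(P)-m["position"])
    return np.c_[m["cx"]+f*c[:,0]/-c[:,2], m["cy"]-f*c[:,1]/-c[:,2]]
def grey_blob(im,c,r,smax=70,vmin=110):
    h=cv2.cvtColor(im,cv2.COLOR_BGR2HSV); m=((h[...,1]<smax)&(h[...,2]>vmin)).astype(np.uint8)
    k=np.zeros_like(m); cv2.circle(k,tuple(map(int,c)),int(r),1,-1); m=cv2.morphologyEx(m*k,cv2.MORPH_CLOSE,np.ones((5,5)))
    cs,_=cv2.findContours(m,cv2.RETR_EXTERNAL,cv2.CHAIN_APPROX_NONE)
    return max(cs,key=cv2.contourArea)[:,0]
def rect(P):
    (c,s,a)=cv2.minAreaRect((P[:,:2]*1000).astype(np.float32)); return np.round(c,1),np.round(s,1),round(a,1)
E
python3 - <<'E'
from h import *
im=cv2.imread("pics/top0.png"); m=camera_model("top")
for n,c in (("far",(317,170)),("near",(397,292))):
    b=grey_blob(im,c,30)
    for z in(0,.028): print(n,z,rect(plane(m,b,z)))
for n,c,z in (("mag",(227,222),.11),("base",(230,232),.012),("tape",(359,227),.018),("pcb",(323,284),.005),("lamp",(550,180),.3)):
    print(n,plane(m,[c],z).round(3))
C=[im[y-50:y+50,x-50:x+50] for x,y in((317,170),(397,292),(228,232))]
cv2.imwrite("pics/crop1.png",cv2.resize(np.hstack(C),(798,266),interpolation=cv2.INTER_CUBIC))
E
```

```text
far 0 (array([676.9, -49.5]), array([74.3, 79.1]), 56.2)
far 0.028 (array([669.7, -48.9]), array([72.4, 77. ]), 56.2)
near 0 (array([ 430.7, -205.4]), array([77.5, 64.5]), 58.1)
near 0.028 (array([ 429.8, -200.9]), array([75.5, 62.9]), 58.1)
mag [[0.559 0.105 0.11 ]]
base [[0.556 0.113 0.012]]
tape [[ 0.562 -0.135  0.018]]
pcb [[ 0.454 -0.064  0.005]]
lamp [[ 0.582 -0.383  0.3  ]]
```

View pics/crop1.png

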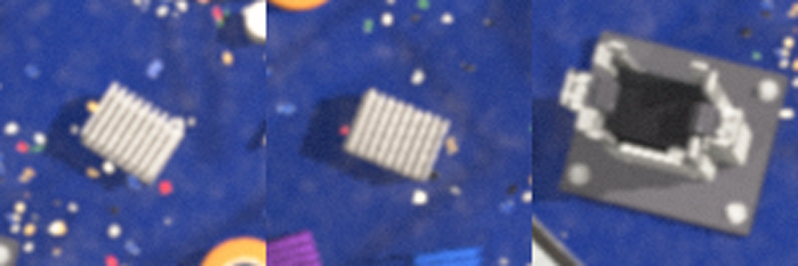

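The crops show two plain silver sinks with fins up, matching the description, so the purple and blue ones are excluded. The magazine's catches are at its left and right ends in the image. I'll refine the estimates with opened masks, then look with the wrist camera.

```bash
cat >> h.py <<'E'
def blob2(im,c,r,k=9,smax=60,vmin=120):
    h=cv2.cvtColor(im,cv2.COLOR_BGR2HSV); m=((h[...,1]<smax)&(h[...,2]>vmin)).astype(np.uint8)
    q=np.zeros_like(m); cv2.circle(q,tuple(map(int,c)),int(r),1,-1)
    m=cv2.morphologyEx(m*q,cv2.MORPH_CLOSE,np.ones((k//2|1,k//2|1))); m=cv2.morphologyEx(m,cv2.MORPH_OPEN,cv2.getStructuringElement(cv2.MORPH_ELLIPSE,(k,k)))
    cs,_=cv2.findContours(m,cv2.RETR_EXTERNAL,cv2.CHAIN_APPROX_NONE)
    return max(cs,key=cv2.contourArea)[:,0]
def longyaw(P):
    b=cv2.boxPoints(cv2.minAreaRect((P[:,:2]*1000).astype(np.float32))); e=b[1]-b[0]; g=b[2]-b[1]
    e=e if np.hypot(*e)>np.hypot(*g) else g
    return round(np.degrees(np.arctan2(e[1],e[0]))%180,1)
def tool(o=None):
    o=o or monitor.get_obs(); r=R.from_quat(o["tcp_rot"]); x=r.apply([1,0,0]); return np.array(o["tool_pos"]),r,np.degrees(np.arctan2(x[1],x[0]))
def go(target,yaw=None):
    "rows' total (30 mm units in present tool axes, roll in 6 deg units) to target xyz / tool-x yaw (mod 180)"
    p,r,y=tool(); s=r.inv().apply(np.array(target)-p)/.03
    roll=None if yaw is None else -(((yaw-y+90)%180)-90)/6
    print("pos",p.round(4),"yaw",round(y,2),"shift",s.round(2),"roll",roll and round(roll,2))
E
python3 - <<'E'
from h import *
im=cv2.imread("pics/top0.png"); m=camera_model("top")
for n,c in (("far",(317,170)),("near",(397,292))):
    b=blob2(im,c,30); P=plane(m,b,.022); print(n,rect(P),longyaw(P))
w=camera_model("wrist"); p,r,y=tool(); 
print(y, r.inv().apply(plane(w,[[w["cx"],w["cy"]],[320,0],[320,479],[0,240],[639,240]],0)-p).round(3))
print(r.inv().apply(np.array(w["position"])-p).round(4))
go((.43,-.203,.2),None); print(monitor.get_obs()["q"])
E
```

```text
far (array([671.9, -51.5]), array([68.9, 58.6]), 59.7) 59.7
near (array([ 434. , -203.7]), array([70.1, 48.2]), 66.7) 66.7
16.777283437892986 [[-0.035  0.001  0.23 ]
 [ 0.195 -0.008  0.231]
 [-0.37  -0.012  0.23 ]
 [-0.035 -0.362  0.231]
 [-0.035  0.341  0.23 ]]
[ 0.067   0.0009 -0.1422]
pos [ 0.1804 -0.5977  0.2304] yaw 16.78 shift [ 11.77 -10.19   1.04] roll None
[-1.45648315e+00  5.28377320e-01  1.43376620e+00 -1.36901253e-05
  1.18143456e+00 -1.78500779e-01]
```

Call:
move_arm([
  {"xyz": [0.98, -0.85, 0.1], "grip": 1},
  {"xyz": [0.98, -0.85, 0.1], "grip": 1},
  {"xyz": [0.98, -0.85, 0.1], "grip": 1},
  {"xyz": [0.98, -0.85, 0.2], "grip": 1},
  {"xyz": [0.98, -0.85, 0.3], "grip": 1},
  {"xyz": [0.98, -0.85, 0.3], "grip": 1},
  {"xyz": [0.98, -0.85, 0.3], "grip": 1},
  {"xyz": [0.98, -0.85, 0.3], "grip": 1},
  {"xyz": [0.98, -0.85, 0.3], "grip": 1},
  {"xyz": [0.98, -0.85, 0.3], "grip": 1},
  {"xyz": [0.98, -0.85, 0.3], "grip": 1},
  {"xyz": [0.98, -0.85, 0.3], "grip": 1},
  {"xyz": [0, 0, 0], "roll": -1, "grip": 1},
  {"xyz": [0, 0, 0], "roll": -1, "grip": 1},
  {"xyz": [0, 0, 0], "roll": -1, "grip": 1},
  {"xyz": [0, 0, 0], "roll": -1, "grip": 1},
  {"xyz": [0, 0, 0], "roll": -1, "grip": 1},
  {"xyz": [0, 0, 0], "roll": -1, "grip": 1},
  {"xyz": [0, 0, 0], "roll": -1, "grip": 1},
  {"xyz": [0, 0, 0], "roll": -1, "grip": 1},
], force=60)

```text
invalid input
```

```bash
python3 - <<'E'
from h import *
w=camera_model("wrist"); im=read_camera("wrist"); cv2.imwrite("pics/w1.png",im); np.save("w1.npy",w,allow_pickle=True)
t=read_camera("top"); cv2.imwrite("pics/top1.png",t)
c=proj(w,[.432,-.203,.028])[0]; print(c)
b=blob2(im,c,80,15)
for z in(.028,.02): P=plane(w,b,z); print(z,rect(P),longyaw(P))
cv2.drawContours(im,[b[:,None]],-1,(0,0,255),1); cv2.imwrite("pics/w1c.png",im)
go((.432,-.203,.01),66.7)
E
```

```text
[ -88.8184954  -264.22534727]Traceback (most recent call last):
  File "<stdin>", line 5, in <module>
  File "h.py", line 26, in blob2
    return max(cs,key=cv2.contourArea)[:,0]
           ~~~^^^^^^^^^^^^^^^^^^^^^^^^
ValueError: max() iterable argument is empty
```

Call:
move_arm([
  {"xyz": [0.98, -0.85, 0.1], "roll": 0, "grip": 1},
  {"xyz": [0.98, -0.85, 0.1], "roll": 0, "grip": 1},
  {"xyz": [0.98, -0.85, 0.1], "roll": 0, "grip": 1},
  {"xyz": [0.98, -0.85, 0.2], "roll": 0, "grip": 1},
  {"xyz": [0.98, -0.85, 0.3], "roll": 0, "grip": 1},
  {"xyz": [0.98, -0.85, 0.3], "roll": 0, "grip": 1},
  {"xyz": [0.98, -0.85, 0.3], "roll": 0, "grip": 1},
  {"xyz": [0.98, -0.85, 0.3], "roll": 0, "grip": 1},
  {"xyz": [0.98, -0.85, 0.3], "roll": 0, "grip": 1},
  {"xyz": [0.98, -0.85, 0.3], "roll": 0, "grip": 1},
  {"xyz": [0.98, -0.85, 0.3], "roll": 0, "grip": 1},
  {"xyz": [0.98, -0.85, 0.3], "roll": 0, "grip": 1},
  {"xyz": [0, 0, 0], "roll": -1, "grip": 1},
  {"xyz": [0, 0, 0], "roll": -1, "grip": 1},
  {"xyz": [0, 0, 0], "roll": -1, "grip": 1},
  {"xyz": [0, 0, 0], "roll": -1, "grip": 1},
  {"xyz": [0, 0, 0], "roll": -1, "grip": 1},
  {"xyz": [0, 0, 0], "roll": -1, "grip": 1},
  {"xyz": [0, 0, 0], "roll": -1, "grip": 1},
  {"xyz": [0, 0, 0], "roll": -1, "grip": 1},
], force=60)

```text
time: 1.87
tool_pos: [0.4299, -0.2036, 0.1443]
tcp_rot: [0.843, 0.538, -0.0, -0.0]
wrist_force: [-0.3, 0.1, -0.3]
opening: 0.0855
grip_force: 0.0
```

```bash
python3 - <<'E'
from h import *
w=camera_model("wrist"); im=read_camera("wrist"); cv2.imwrite("pics/w1.png",im)
c=proj(w,[.432,-.203,.028])[0]; print(c)
go((.432,-.203,.01),66.7)
b=blob2(im,c,80,15)
for z in(.028,.02): P=plane(w,b,z); print(z,rect(P),longyaw(P))
cv2.drawContours(im,[b[:,None]],-1,(0,0,255),1); cv2.imwrite("pics/w1c.png",im)
E
```

```text
[330.51402914 232.48521726]
pos [ 0.4299 -0.2036  0.1443] yaw 65.26 shift [0.05 0.05 4.48] roll -0.24
0.028 (array([ 436.8, -202.9]), array([65.1, 45.1]), 66.7) 66.7
0.02 (array([ 436.1, -204.8]), array([67.2, 46.5]), 66.7) 66.7
```

View pics/w1c.png

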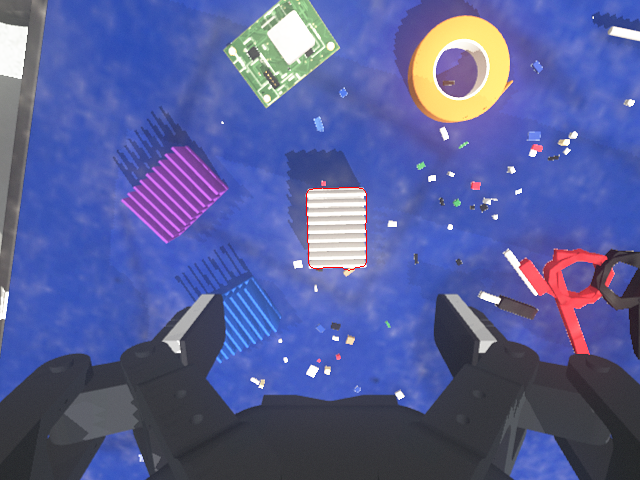

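The wrist view shows the near silver sink at (337,228), clear of the fingers' path; the blue one is about 35 mm behind it along tool x. I measured 45.1 mm wide, and 65 mm long including the visible end face, so I shift 2.5 mm back.

Call:
move_arm([
  {"xyz": [0.03, 0.2, 0.5], "roll": -0.24, "grip": 1},
  {"xyz": [0, 0, 0.9], "roll": 0, "grip": 1},
  {"xyz": [0, 0, 0.9], "roll": 0, "grip": 1},
  {"xyz": [0, 0, 0.9], "roll": 0, "grip": 1},
  {"xyz": [0, 0, 0.8], "roll": 0, "grip": 1},
  {"xyz": [0, 0, 0.4], "roll": 0, "grip": 1},
  {"xyz": [0, 0, 0.25], "roll": 0, "grip": 1},
  {"xyz": [0, 0, 0], "roll": 0, "grip": 1},
  {"xyz": [0, 0, 0], "roll": 0, "grip": 0},
  {"xyz": [0, 0, 0], "roll": 0, "grip": 0},
  {"xyz": [0, 0, 0], "roll": 0, "grip": 0},
  {"xyz": [0, 0, 0], "roll": 0, "grip": 0},
  {"xyz": [0, 0, 0], "roll": 0, "grip": 0},
  {"xyz": [0, 0, 0], "roll": 0, "grip": 0},
  {"xyz": [0, 0, 0], "roll": 0, "grip": 0},
  {"xyz": [0, 0, 0], "roll": 0, "grip": 0},
], force=60)

```text
time: 3.25
tool_pos: [0.4362, -0.2057, 0.0061]
tcp_rot: [0.838, 0.546, 0.0, 0.001]
wrist_force: [-1.5, 0.4, 6.1]
opening: 0.0438
grip_force: 62.6
```

Call:
move_arm([
  {"xyz": [0, 0, -0.3], "roll": 0, "grip": 0},
  {"xyz": [0, 0, -0.8], "roll": 0, "grip": 0},
  {"xyz": [0, 0, -1], "roll": 0, "grip": 0},
  {"xyz": [0, 0, -1], "roll": 0, "grip": 0},
  {"xyz": [0, 0, -1], "roll": 0, "grip": 0},
  {"xyz": [0, 0, -1], "roll": 0, "grip": 0},
  {"xyz": [0.5, 0, -1], "roll": 0, "grip": 0},
  {"xyz": [0.9, 0, -1], "roll": 0, "grip": 0},
  {"xyz": [0.9, 0, -1], "roll": 0, "grip": 0},
  {"xyz": [0.9, 0, 0], "roll": 0, "grip": 0},
  {"xyz": [0.9, 0, 0], "roll": 0, "grip": 0},
  {"xyz": [0.9, 0, 0], "roll": 0, "grip": 0},
  {"xyz": [0.9, 0, 0], "roll": 0, "grip": 0},
  {"xyz": [0.9, 0, 0], "roll": 0, "grip": 0},
  {"xyz": [0.9, 0, 0], "roll": 0, "grip": 0},
  {"xyz": [0.7, -0.1, 0], "roll": -0.6, "grip": 0},
  {"xyz": [0, 0, 0], "roll": -0.7, "grip": 0},
  {"xyz": [0, 0, 0], "roll": 0, "grip": 0},
], force=60)

```text
time: 4.75
tool_pos: [0.5339, 0.028, 0.2482]
tcp_rot: [0.797, 0.603, -0.0, -0.0]
wrist_force: [-0.5, 0.6, -2.0]
opening: 0.0437
grip_force: 61.8
```

```bash
python3 - <<'E'
from h import *
import pickle
o=monitor.get_obs(); w=camera_model("wrist"); im=read_camera("wrist"); cv2.imwrite("pics/w2.png",im); pickle.dump(w,open("w2.pkl","wb"))
print(proj(w,[.558,.108,.138])); go((.558,.108,.25),74); print(o["opening"],o["grip_force"])
E
```

```text
[[330.61999605 117.31431963]]
pos [0.5338 0.0272 0.2481] yaw 74.01 shift [ 2.81  0.03 -0.06] roll 0.0
0.0437098977992527 61.80868148803711
```

View pics/w2.png

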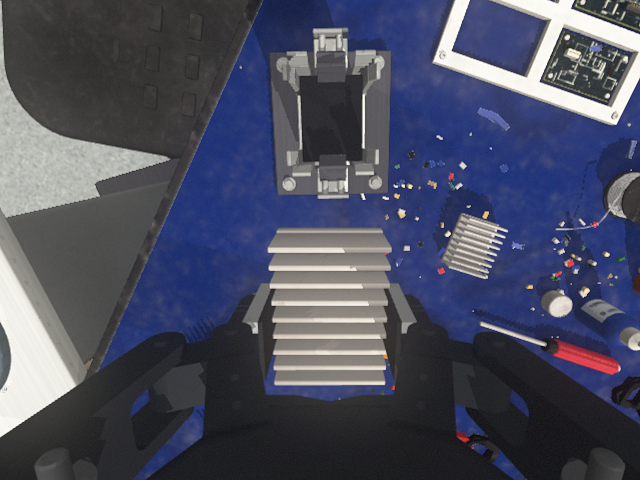

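```bash
python3 - <<'E'
from h import *
import pickle
w=pickle.load(open("w2.pkl","rb")); im=cv2.imread("pics/w2.png")
h=cv2.cvtColor(im,cv2.COLOR_BGR2HSV)
m=(h[...,1]<110).astype(np.uint8); m[:, :263]=0; m[:,398:]=0; m[:15]=0; m[205:]=0
m=cv2.morphologyEx(m,cv2.MORPH_CLOSE,np.ones((7,7)))
# base edge fits at z=.012: left/right edges over rows 75..185, bottom over cols 285..312 & 352..382
L=np.array([[np.flatnonzero(m[y,:330])[0]-.5,y] for y in range(75,185)])
Rr=np.array([[np.flatnonzero(m[y])[-1]+.5,y] for y in range(75,185)])
B=np.array([[x,np.flatnonzero(m[:,x])[-1]+.5] for x in list(range(285,312))+list(range(352,382))])
T=np.array([[x,np.flatnonzero(m[:,x])[0]-.5] for x in list(range(280,310))+list(range(355,382))])
p0,r,y=tool()
def fit(px,z=.012):
    P=r.inv().apply(plane(w,px,z)-p0)[:,:2]*1000
    vx,vy,cx,cy=cv2.fitLine(P.astype(np.float32),cv2.DIST_HUBER,0,.01,.01).ravel()
    return P.mean(0).round(2),np.degrees(np.arctan2(vy,vx)).round(2)
for n,q in zip("LRBT",(L,Rr,B,T)): print(n,fit(q))
# follower black
k=(h[...,2]<45).astype(np.uint8); k[:,:280]=0;k[:,385:]=0;k[:60]=0;k[175:]=0
cs,_=cv2.findContours(cv2.morphologyEx(k,cv2.MORPH_OPEN,np.ones((5,5))),cv2.RETR_EXTERNAL,cv2.CHAIN_APPROX_NONE)
b=max(cs,key=cv2.contourArea)[:,0]; print("fol px",b.min(0),b.max(0)); print(rect(r.inv().apply(plane(w,b,.111)-p0)))
c=cv2.resize(im[15:215,255:405],(450,600),interpolation=cv2.INTER_CUBIC)
cv2.imwrite("pics/mag.png",c)
E
```

```text
L (array([ 80.31, -58.16]), np.float32(-1.3))
R (array([80.77, 62.42]), np.float32(-1.11))
B (array([13.99,  5.5 ]), np.float32(89.13))
T (array([156.01,  -0.18]), np.float32(88.91))
fol px [332 112] [356 131]
(array([83.2, 11.3]), array([18.2, 13.6]), 89.8)
```

View pics/mag.png

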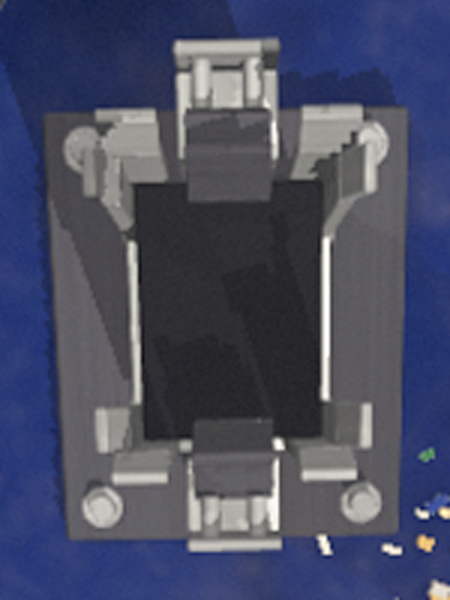

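```bash
python3 - <<'E'
from h import *
import pickle
w=pickle.load(open("w2.pkl","rb")); im=cv2.imread("pics/w2.png")
p0,r,y=tool(); T=lambda P:r.inv().apply(P-p0)[:,:2].round(4)*1000
print("fol L/R",T(plane(w,[[301,118.3],[362.3,118.3]],.111))); print("nose",T(plane(w,[[331,81.7],[331,155]],.114)))
q=np.array([[.03,-.0225],[.03,.0225],[-.03,-.0225],[-.03,.0225]])
for z in(-.022,): print(proj(w,p0+r.apply(np.c_[q,np.full(4,z)])).round(1))
g=cv2.cvtColor(im,cv2.COLOR_BGR2GRAY)
print("col330",g[225:262,330].tolist()); print(g[370:395,330].tolist())
print("row240 L",g[240,262:284].tolist(),"R",g[240,378:400].tolist())
print("row381 L",g[381,262:284].tolist(),"R",g[381,378:400].tolist())
# far sink
b=blob2(im,(475,245),45,9); 
for z in (0,.028): P=plane(w,b,z); print("far",rect(P),longyaw(P))
E
```

```text
fol L/R [[ 85.5 -21.2]
 [ 85.6  25. ]]
nose [[110.5   1.3]
 [ 58.8   1.5]]
[[265.3 250.5]
 [391.  251. ]
 [271.9 392.8]
 [383.5 393.2]]
col330 [71, 74, 84, 109, 126, 147, 173, 163, 116, 109, 114, 115, 117, 121, 123, 124, 130, 127, 131, 132, 130, 133, 174, 224, 225, 229, 233, 210, 106, 112, 118, 125, 124, 126, 127, 130, 132]
[133, 123, 125, 126, 125, 127, 127, 127, 126, 128, 141, 179, 209, 219, 203, 118, 65, 72, 73, 73, 72, 72, 71, 73, 73]
row240 L [60, 63, 66, 68, 69, 75, 78, 76, 73, 82, 113, 125, 122, 123, 124, 121, 124, 122, 122, 123, 122, 123] R [123, 125, 124, 123, 125, 125, 125, 124, 124, 97, 63, 68, 71, 72, 70, 73, 73, 72, 71, 71, 68, 67]
row381 L [44, 51, 68, 67, 68, 69, 67, 67, 69, 69, 67, 78, 127, 173, 169, 171, 171, 172, 171, 174, 174, 174] R [187, 188, 189, 190, 189, 190, 179, 107, 58, 63, 66, 63, 67, 67, 66, 68, 67, 63, 47, 45, 47, 46]
far (array([681.2, -63.8]), array([65.6, 61.1]), 56.1) 56.1
far (array([672. , -52.7]), array([60.9, 56.7]), 56.1) 56.1
```

Base edges, follower and nose tips all put the shaft axis at tool (85, 2) mm, with yaw off by −1.1°. The base measures 120.6 x 142 against 120 x 140 given. The held sink sits about +1 mm in x and +0.7 mm in y in the hand. Moving over and starting the insertion.

Call:
move_arm([
  {"xyz": [0.9, 0.04, 0], "roll": 0, "grip": 0},
  {"xyz": [0.9, 0, 0], "roll": 0, "grip": 0},
  {"xyz": [0.7, 0, 0], "roll": 0, "grip": 0},
  {"xyz": [0.3, 0, 0], "roll": -0.18, "grip": 0},
  {"xyz": [0, 0, 0.5], "roll": 0, "grip": 0},
  {"xyz": [0, 0, 0.8], "roll": 0, "grip": 0},
  {"xyz": [0, 0, 0.8], "roll": 0, "grip": 0},
  {"xyz": [0, 0, 0.6], "roll": 0, "grip": 0},
  {"xyz": [0, 0, 0.2], "roll": 0, "grip": 0},
  {"xyz": [0, 0, 0.2], "roll": 0, "grip": 0},
  {"xyz": [0, 0, 0.2], "roll": 0, "grip": 0},
  {"xyz": [0, 0, 0.2], "roll": 0, "grip": 0},
  {"xyz": [0, 0, 0], "roll": 0, "grip": 0},
], force=60)

```text
time: 5.88
tool_pos: [0.5587, 0.1067, 0.1426]
tcp_rot: [0.793, 0.609, -0.0, -0.0]
wrist_force: [-0.3, 0.8, -2.0]
opening: 0.0439
grip_force: 61.8
```

```bash
python3 - <<'E'
from h import *
w=camera_model("wrist"); im=read_camera("wrist"); cv2.imwrite("pics/w3.png",im)
s=read_camera("side"); cv2.imwrite("pics/s3.png",s)
p,r,y=tool(); print(p,y,r.inv().apply(monitor.get_obs()["wrist_force"]))
a=im[180:420,180:480]; b=s[190:350,180:310]
cv2.imwrite("pics/c3.png",np.hstack([cv2.resize(a,(430,344)),cv2.resize(b,(280,344))]))
E
```

```text
[0.55930713 0.10684168 0.14330602] 75.09100975598012 [0.27704666 0.15527593 0.97642614]
```

View pics/c3.png

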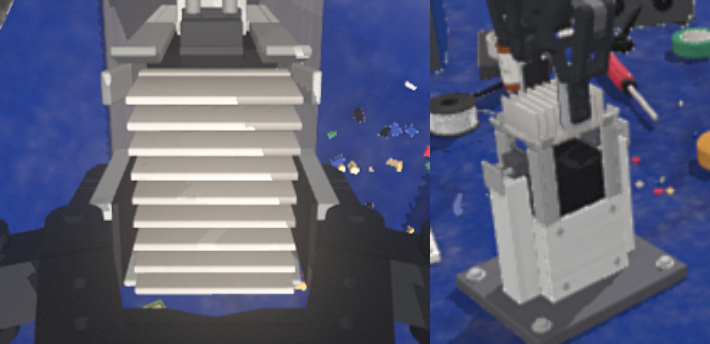

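The sink sits centred in the flares with no lateral force. Continuing down to the catches.

Call:
move_arm([
  {"xyz": [0, 0, 0.1], "roll": 0, "grip": 0},
  {"xyz": [0, 0, 0.1], "roll": 0, "grip": 0},
  {"xyz": [0, 0, 0.1], "roll": 0, "grip": 0},
  {"xyz": [0, 0, 0], "roll": 0, "grip": 0},
], force=80)

```text
time: 6.32
tool_pos: [0.5587, 0.107, 0.1333]
tcp_rot: [0.793, 0.609, -0.0, -0.0]
wrist_force: [0.8, 1.2, -2.4]
opening: 0.0434
grip_force: 87.4
```

Call:
move_arm([
  {"xyz": [0, 0, 0.2], "roll": 0, "grip": 0},
  {"xyz": [0, 0, 0.2], "roll": 0, "grip": 0},
  {"xyz": [0, 0, 0.2], "roll": 0, "grip": 0},
  {"xyz": [0, 0, 0.2], "roll": 0, "grip": 0},
  {"xyz": [0, 0, 0.2], "roll": 0, "grip": 0},
  {"xyz": [0, 0, 0.1], "roll": 0, "grip": 0},
  {"xyz": [0, 0, 0], "roll": 0, "grip": 0},
], force=80)

```text
time: 6.9
tool_pos: [0.5594, 0.107, 0.1003]
tcp_rot: [0.793, 0.609, 0.0, 0.0]
wrist_force: [0.3, -0.4, 3.1]
opening: 0.0434
grip_force: 88.0
```

Call:
move_arm([
  {"xyz": [0, 0, 0.15], "roll": 0, "grip": 0},
  {"xyz": [0, 0, 0.15], "roll": 0, "grip": 0},
  {"xyz": [0, 0, 0.1], "roll": 0, "grip": 0},
  {"xyz": [0, 0, 0], "roll": 0, "grip": 0},
  {"xyz": [0, 0, 0], "roll": 0, "grip": 0},
], force=80)

```text
time: 7.32
tool_pos: [0.5593, 0.107, 0.0889]
tcp_rot: [0.793, 0.609, 0.0, 0.0]
wrist_force: [-0.8, 0.3, 5.0]
opening: 0.0432
grip_force: 88.2
```

```bash
python3 - <<'E'
from h import *
s=read_camera("side"); cv2.imwrite("pics/s4.png",s)
im=read_camera("wrist"); cv2.imwrite("pics/w4.png",im)
a=im[180:420,180:480]; b=s[190:350,180:310]
cv2.imwrite("pics/c4.png",np.hstack([cv2.resize(a,(375,300)),cv2.resize(b,(420,517))[150:450]]))
E
```

```text
(no output)
```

View pics/c4.png

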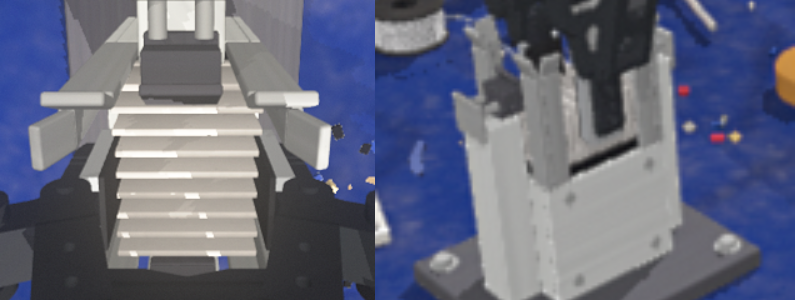

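The far catch is already over the fins. I'll press 3 mm more for the near one, release, lift, and check.

Call:
move_arm([
  {"xyz": [0, 0, 0.1], "roll": 0, "grip": 0},
  {"xyz": [0, 0, 0], "roll": 0, "grip": 0},
  {"xyz": [0, 0, 0], "roll": 0, "grip": 1},
  {"xyz": [0, 0, 0], "roll": 0, "grip": 1},
  {"xyz": [0, 0, 0], "roll": 0, "grip": 1},
  {"xyz": [0, 0, 0], "roll": 0, "grip": 1},
  {"xyz": [0, 0, 0], "roll": 0, "grip": 1},
  {"xyz": [0, 0, -0.2], "roll": 0, "grip": 1},
  {"xyz": [0, 0, -0.6], "roll": 0, "grip": 1},
  {"xyz": [0, 0, -0.9], "roll": 0, "grip": 1},
  {"xyz": [0, 0, -0.9], "roll": 0, "grip": 1},
  {"xyz": [0, 0, -0.9], "roll": 0, "grip": 1},
  {"xyz": [-0.9, 0, -0.9], "roll": 0, "grip": 1},
  {"xyz": [-0.9, 0, -0.8], "roll": 0, "grip": 1},
  {"xyz": [-0.9, 0, 0], "roll": 0, "grip": 1},
  {"xyz": [0, 0, 0], "roll": 0, "grip": 1},
], force=80)

```text
time: 8.75
tool_pos: [0.5381, 0.0251, 0.2442]
tcp_rot: [0.794, 0.608, 0.001, 0.002]
wrist_force: [0.7, -0.5, -0.6]
opening: 0.0854
grip_force: 0.0
```

```bash
python3 - <<'E'
from h import *
import pickle
w=camera_model("wrist"); im=read_camera("wrist"); cv2.imwrite("pics/w5.png",im); pickle.dump(w,open("w5.pkl","wb"))
p,r,y=tool(); c=proj(w,[.5595,.107,.11])[0]; f=proj(w,[.672,-.052,.028])[0]; print(p,y,c,f)
A=lambda c,n:im[max(0,int(c[1])-n):int(c[1])+n,max(0,int(c[0])-n):int(c[0])+n]
cv2.imwrite("pics/c5.png",np.hstack([cv2.resize(A(c,80),(400,400),interpolation=cv2.INTER_CUBIC),cv2.resize(A(f,60),(400,400),interpolation=cv2.INTER_CUBIC)]))
E
```

```text
[0.53787208 0.02688334 0.24312477] 74.90639490706626 [326.86316618 117.70193482] [468.07937414 246.37902702]
```

View pics/c5.png

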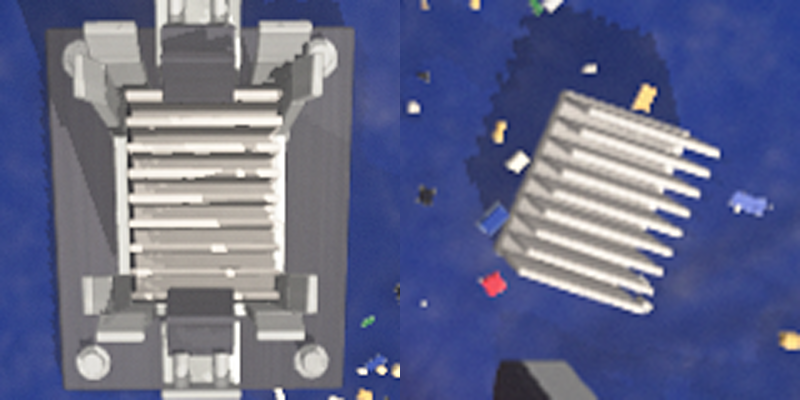

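First sink is held under both catches. The right-hand crop shows the second plain silver sink, fins up at (468,246). Moving over it to measure.

Call:
move_arm([
  {"xyz": [-0.23, 0.83, 0], "roll": 0, "grip": 1},
  {"xyz": [-0.23, 0.83, 0], "roll": 0, "grip": 1},
  {"xyz": [-0.23, 0.83, 0], "roll": 0, "grip": 1},
  {"xyz": [-0.23, 0.83, 0], "roll": 0, "grip": 1},
  {"xyz": [-0.23, 0.83, 0.3], "roll": 0, "grip": 1},
  {"xyz": [-0.23, 0.83, 0.6], "roll": 0, "grip": 1},
  {"xyz": [0, 0, 0.8], "roll": 0.9, "grip": 1},
  {"xyz": [0, 0, 0.8], "roll": 0.9, "grip": 1},
  {"xyz": [0, 0, 0.8], "roll": 0.9, "grip": 1},
  {"xyz": [0, 0, 0], "roll": 0, "grip": 1},
], force=60)

```text
time: 9.63
tool_pos: [0.6677, -0.0478, 0.1364]
tcp_rot: [0.871, 0.491, -0.005, -0.005]
wrist_force: [-0.7, 0.4, -0.9]
opening: 0.085
grip_force: 0.0
```

```bash
python3 - <<'E'
from h import *
w=camera_model("wrist"); im=read_camera("wrist"); cv2.imwrite("pics/w6.png",im)
p,r,y=tool(); c=proj(w,[.672,-.052,.028])[0]; print(p,y,c)
b=blob2(im,c,75,15); P=plane(w,b,.028); print(rect(P),longyaw(P)); print("tool",rect(r.inv().apply(P-p)))
cv2.drawContours(im,[b[:,None]],-1,(0,0,255),1); cv2.imwrite("pics/w6c.png",im)
E
```

```text
[ 0.66923547 -0.04820194  0.1390953 ] 59.043027384385674 [337.98031935 238.30410592]
(array([677.8, -55.1]), array([63.7, 46.9]), 59.6) 59.6
tool (array([-1.2, 11.8]), array([46.9, 63.7]), 89.5)
```

View pics/w6c.png

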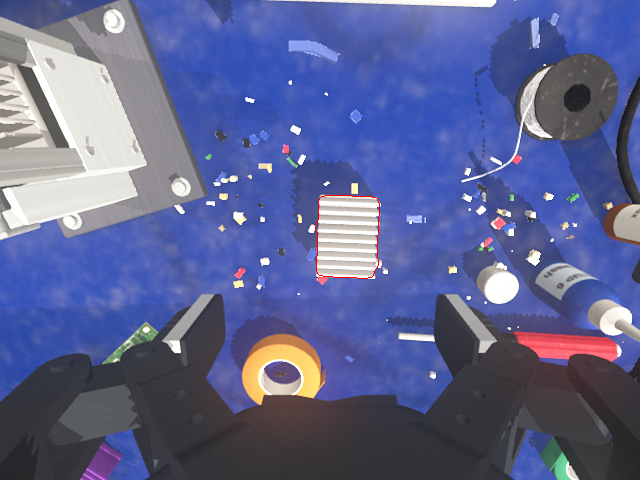

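Target sink is at (348,237) and the rectangle measures 63.7 x 46.9 mm with end faces. The tape at (283,370) and screwdriver are clear of the fingers. Grasping.

Call:
move_arm([
  {"xyz": [-0.08, 0.41, 0.3], "roll": -0.1, "grip": 1},
  {"xyz": [0, 0, 0.9], "roll": 0, "grip": 1},
  {"xyz": [0, 0, 0.9], "roll": 0, "grip": 1},
  {"xyz": [0, 0, 0.9], "roll": 0, "grip": 1},
  {"xyz": [0, 0, 0.8], "roll": 0, "grip": 1},
  {"xyz": [0, 0, 0.4], "roll": 0, "grip": 1},
  {"xyz": [0, 0, 0.25], "roll": 0, "grip": 1},
  {"xyz": [0, 0, 0], "roll": 0, "grip": 1},
  {"xyz": [0, 0, 0], "roll": 0, "grip": 0},
  {"xyz": [0, 0, 0], "roll": 0, "grip": 0},
  {"xyz": [0, 0, 0], "roll": 0, "grip": 0},
  {"xyz": [0, 0, 0], "roll": 0, "grip": 0},
  {"xyz": [0, 0, 0], "roll": 0, "grip": 0},
  {"xyz": [0, 0, 0], "roll": 0, "grip": 0},
  {"xyz": [0, 0, 0], "roll": 0, "grip": 0},
  {"xyz": [0, 0, 0], "roll": 0, "grip": 0},
], force=80)

```text
time: 11.02
tool_pos: [0.6824, -0.0584, 0.0115]
tcp_rot: [0.868, 0.496, 0.001, 0.001]
wrist_force: [-0.6, 0.4, 6.5]
opening: 0.043
grip_force: 84.2
```

TCP is 5 mm higher than intended, so I'll regrip lower.

Call:
move_arm([
  {"xyz": [0, 0, 0], "roll": 0, "grip": 1},
  {"xyz": [0, 0, 0], "roll": 0, "grip": 1},
  {"xyz": [0, 0, 0], "roll": 0, "grip": 1},
  {"xyz": [0, 0, 0.1], "roll": 0, "grip": 1},
  {"xyz": [0, 0, 0.1], "roll": 0, "grip": 1},
  {"xyz": [0, 0, 0], "roll": 0, "grip": 1},
], force=80)

```text
time: 11.52
tool_pos: [0.6803, -0.0581, 0.0022]
tcp_rot: [0.868, 0.496, -0.001, -0.001]
wrist_force: [0.5, 0.6, -0.1]
opening: 0.0849
grip_force: 0.0
```

Call:
move_arm([
  {"xyz": [0, 0, -0.08], "roll": 0, "grip": 1},
  {"xyz": [0, 0, 0], "roll": 0, "grip": 0},
  {"xyz": [0, 0, 0], "roll": 0, "grip": 0},
  {"xyz": [0, 0, 0], "roll": 0, "grip": 0},
  {"xyz": [0, 0, 0], "roll": 0, "grip": 0},
  {"xyz": [0, 0, 0], "roll": 0, "grip": 0},
  {"xyz": [0, 0, 0], "roll": 0, "grip": 0},
  {"xyz": [0, 0, 0], "roll": 0, "grip": 0},
  {"xyz": [0, 0, 0], "roll": 0, "grip": 0},
], force=80)

```text
time: 12.27
tool_pos: [0.6817, -0.0584, 0.0063]
tcp_rot: [0.868, 0.496, 0.001, 0.001]
wrist_force: [0.3, -0.3, 3.7]
opening: 0.0434
grip_force: 83.8
```

Call:
move_arm([
  {"xyz": [0, 0, -0.4], "roll": 0, "grip": 0},
  {"xyz": [0, 0, -0.9], "roll": 0, "grip": 0},
  {"xyz": [0, 0, -0.9], "roll": 0, "grip": 0},
  {"xyz": [0, 0, -0.9], "roll": 0, "grip": 0},
  {"xyz": [0, 0, -0.9], "roll": 0, "grip": 0},
  {"xyz": [0, 0, -0.9], "roll": 0, "grip": 0},
  {"xyz": [0, 0, -0.9], "roll": 0, "grip": 0},
  {"xyz": [0, 0, -0.9], "roll": 0, "grip": 0},
  {"xyz": [0, 0, -0.9], "roll": 0, "grip": 0},
  {"xyz": [0, -0.82, -0.4], "roll": 0, "grip": 0},
  {"xyz": [0, -0.82, 0], "roll": 0, "grip": 0},
  {"xyz": [0, -0.82, 0], "roll": 0, "grip": 0},
  {"xyz": [0, -0.82, 0], "roll": 0, "grip": 0},
  {"xyz": [0, -0.82, 0], "roll": 0, "grip": 0},
  {"xyz": [0, -0.82, 0], "roll": 0, "grip": 0},
  {"xyz": [0, -0.8, 0], "roll": 0, "grip": 0},
  {"xyz": [0, 0, 0], "roll": -0.9, "grip": 0},
  {"xyz": [0, 0, 0], "roll": -0.9, "grip": 0},
  {"xyz": [0, 0, 0], "roll": -0.8, "grip": 0},
  {"xyz": [0, 0, 0], "roll": 0, "grip": 0},
], force=80)

```text
time: 13.93
tool_pos: [0.5321, 0.0292, 0.2456]
tcp_rot: [0.792, 0.61, -0.001, -0.001]
wrist_force: [0.4, 0.4, -2.3]
opening: 0.0431
grip_force: 83.3
```

```bash
python3 - <<'E'
from h import *
w=camera_model("wrist"); im=read_camera("wrist"); cv2.imwrite("pics/w7.png",im)
go((.5593,.107,.248),75.09)
old=cv2.imread("pics/w2.png")
for i in(old,im):
    g=cv2.cvtColor(i,cv2.COLOR_BGR2GRAY).astype(int)
    print("tip+x rows>165:",[y for y in range(235,275) if g[y,330]>165],"last bright",[y for y in range(365,400) if g[y,330]>165])
    for row in(378,381,384): l=np.flatnonzero(g[row,262:400]>120)+262; print(row,l[[0,-1]])
E
```

```text
pos [0.5323 0.0291 0.2456] yaw 75.0 shift [ 2.74  0.2  -0.08] roll -0.01
tip+x rows>165: [247, 248, 249, 250, 251, 252, 266, 267, 268, 269, 270] last bright [366, 367, 368, 369, 381, 382, 383, 384]
378 [276 383]
381 [274 384]
384 [274 384]
tip+x rows>165: [236, 237, 253, 254, 255, 256, 257, 258, 272, 273, 274] last bright [371, 372, 373, 374, 386, 387, 388, 389]
378 [306 381]
381 [300 382]
384 [290 383]
```

The second sink sits 2.3 mm further back in the hand than the first, so I compensate by going 2.82 units in x.

Call:
move_arm([
  {"xyz": [0.9, 0.2, 0], "roll": 0, "grip": 0},
  {"xyz": [0.9, 0, 0], "roll": 0, "grip": 0},
  {"xyz": [0.7, 0, 0], "roll": 0, "grip": 0},
  {"xyz": [0.32, 0, 0], "roll": -0.01, "grip": 0},
  {"xyz": [0, 0, 0.5], "roll": 0, "grip": 0},
  {"xyz": [0, 0, 0.8], "roll": 0, "grip": 0},
  {"xyz": [0, 0, 0.8], "roll": 0, "grip": 0},
  {"xyz": [0, 0, 0.5], "roll": 0, "grip": 0},
  {"xyz": [0, 0, 0.2], "roll": 0, "grip": 0},
  {"xyz": [0, 0, 0.2], "roll": 0, "grip": 0},
  {"xyz": [0, 0, 0.2], "roll": 0, "grip": 0},
  {"xyz": [0, 0, 0.2], "roll": 0, "grip": 0},
  {"xyz": [0, 0, 0], "roll": 0, "grip": 0},
], force=80)

```text
time: 15.07
tool_pos: [0.56, 0.1091, 0.1434]
tcp_rot: [0.793, 0.61, -0.001, -0.001]
wrist_force: [-1.2, 0.7, -3.0]
opening: 0.0433
grip_force: 83.1
```

```bash
python3 -c "
from h import *
go((.5593+.0023*.2575,.107+.0023*.966,.133),75.09)"
```

```text
pos [0.56   0.1091 0.1434] yaw 75.14 shift [ 0.   -0.    0.35] roll 0.01
```

Position and forces are good. Pressing down in stages.

Call:
move_arm([
  {"xyz": [0, 0, 0.1], "roll": 0, "grip": 0},
  {"xyz": [0, 0, 0.1], "roll": 0, "grip": 0},
  {"xyz": [0, 0, 0.15], "roll": 0, "grip": 0},
  {"xyz": [0, 0, 0], "roll": 0, "grip": 0},
], force=90)

```text
time: 15.4
tool_pos: [0.5601, 0.1092, 0.1327]
tcp_rot: [0.792, 0.61, -0.001, -0.0]
wrist_force: [-3.3, 0.2, -1.8]
opening: 0.0434
grip_force: 94.1
```

Call:
move_arm([
  {"xyz": [0, 0, 0.2], "roll": 0, "grip": 0},
  {"xyz": [0, 0, 0.2], "roll": 0, "grip": 0},
  {"xyz": [0, 0, 0.2], "roll": 0, "grip": 0},
  {"xyz": [0, 0, 0.2], "roll": 0, "grip": 0},
  {"xyz": [0, 0, 0.2], "roll": 0, "grip": 0},
  {"xyz": [0, 0, 0.1], "roll": 0, "grip": 0},
  {"xyz": [0, 0, 0], "roll": 0, "grip": 0},
], force=90)

```text
time: 15.98
tool_pos: [0.5602, 0.1096, 0.1009]
tcp_rot: [0.792, 0.61, -0.0, -0.0]
wrist_force: [-4.8, 1.9, 6.3]
opening: 0.0432
grip_force: 95.2
```

Call:
move_arm([
  {"xyz": [0, -0.02, 0.15], "roll": 0, "grip": 0},
  {"xyz": [0, -0.02, 0.15], "roll": 0, "grip": 0},
  {"xyz": [0, 0, 0.1], "roll": 0, "grip": 0},
  {"xyz": [0, 0, 0.1], "roll": 0, "grip": 0},
  {"xyz": [0, 0, 0], "roll": 0, "grip": 0},
  {"xyz": [0, 0, 0], "roll": 0, "grip": 0},
], force=90)

```text
time: 16.48
tool_pos: [0.5602, 0.1097, 0.086]
tcp_rot: [0.792, 0.61, 0.001, 0.0]
wrist_force: [-2.3, 1.7, 5.2]
opening: 0.0432
grip_force: 95.2
```

Call:
move_arm([
  {"xyz": [0, 0, 0.04], "roll": 0, "grip": 0},
  {"xyz": [0, 0, 0], "roll": 0, "grip": 0},
  {"xyz": [0, 0, 0], "roll": 0, "grip": 1},
  {"xyz": [0, 0, 0], "roll": 0, "grip": 1},
  {"xyz": [0, 0, 0], "roll": 0, "grip": 1},
  {"xyz": [0, 0, 0], "roll": 0, "grip": 1},
  {"xyz": [0, 0, 0], "roll": 0, "grip": 1},
  {"xyz": [0, 0, -0.2], "roll": 0, "grip": 1},
  {"xyz": [0, 0, -0.6], "roll": 0, "grip": 1},
  {"xyz": [0, 0, -0.9], "roll": 0, "grip": 1},
  {"xyz": [0, 0, -0.9], "roll": 0, "grip": 1},
  {"xyz": [0, 0, -0.9], "roll": 0, "grip": 1},
  {"xyz": [-0.9, 0, -0.9], "roll": 0, "grip": 1},
  {"xyz": [-0.9, 0, -0.8], "roll": 0, "grip": 1},
  {"xyz": [-0.9, 0, 0], "roll": 0, "grip": 1},
  {"xyz": [0, 0, 0], "roll": 0, "grip": 1},
], force=80)

```text
time: 17.82
tool_pos: [0.5391, 0.0275, 0.2424]
tcp_rot: [0.793, 0.609, 0.001, 0.002]
wrist_force: [0.5, 0.7, -0.5]
opening: 0.0851
grip_force: 0.0
```

```bash
python3 - <<'E'
from h import *
w=camera_model("wrist"); im=read_camera("wrist"); s=read_camera("side")
p,r,y=tool(); c=proj(w,[.5595,.107,.11])[0]; print(p,y,c)
A=im[max(0,int(c[1])-80):int(c[1])+80,int(c[0])-80:int(c[0])+80]
cv2.imwrite("pics/c8.png",np.hstack([cv2.resize(A,(400,400),interpolation=cv2.INTER_CUBIC),cv2.resize(s[220:350,185:315],(400,400),interpolation=cv2.INTER_CUBIC)]))
E
```

```text
[0.53869925 0.03049274 0.24057534] 75.02586822326064 [326.5199507  121.23780485]
```

View pics/c8.png

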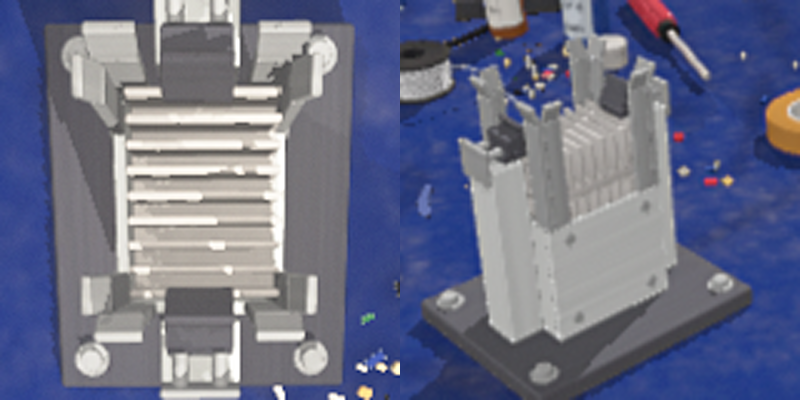

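Both catches are closed over the upper sink, it is level, and the view matches the first loading. The gripper is clear, so I'm handing in.

```bash
python3 -c "
from cell import ticket; print(ticket.hand_in())"
```

```text
the job is handed in; nothing more can be done
None
```

Both silver heat sinks are stacked in the magazine under the closed catches, and the job was handed in at about 18 s; the last pictures look right, but the hand-in gave no verdict.

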